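# Build up the video microscope's lens column on the bench mount

## Robot

A 6-joint arm with a two-finger parallel gripper is mounted at the origin on the work surface. World frame = base frame: x ahead of the robot, y to its left, z up, the work surface at z = 0. Lengths are in m, angles in rad, forces in N, time in s.
With the tool pointing down it reaches from about 0.325 to 0.9 m from the base axis. Payload 6.1 kg.
Tool frame: the origin (TCP) lies midway between the tips of the shut fingers; the grasp point (between the pads) lies pinch_z behind it (pinch_z is the distance from the TCP to the grasp point, in m); z points along the fingers, y is the line along which they close (so a half turn about z gives the same grasp; the last joint's range is limited). The gripper opens to 87 mm and grips with 3 to 60 N. Pads are 19 mm wide; open, the fingers measure 117 mm over their backs; the gripper's body (75 mm by 190 mm) begins 51 mm behind the grasp point.
Start: joints at [-1.254, 0.22, 1.526, -0, 1.395, -0.126], TCP at [0.268, -0.565, 0.223] pointing down, gripper open.
Joint ranges: [-2.98, 2.98], [-0.91, 2.08], [0.09, 2.57], [-1.24, 4.39], [0.2, 2.65], [-2.68, 2.68]. Speed limits (rad/s): [2.57, 2.57, 3.01, 3.14, 3.14, 3.14].

## Interface

Orientations are given as a unit quaternion [w, x, y, z].
In Python, from rig import observe, snapshot, camera_params, close_job, recognise, regions_of, pinpoint, pinch_z gives the robot as it stands. The module is installed in compiled form; this text tells all that it offers.
- The arm moves only by the tool carry_out, never from a script. Its argument "rows" is a list of rows, each a list of 7 numbers: the shift along the tool's x, y, z in cm, then the turn, a rotation vector about the tool's x, y, z in degrees, then the finger opening in cm, from 0 to 8.7. In form: [[x, y, z, wx, wy, wz, hand], ...]. A call has 1 to 20 rows; each row is the pose to reach, as a shift and turn from the pose commanded when the call began, along the tool's axes at that moment; what a row does not reach only later rows make up. A row lasts 1/8 s, in which the tool goes at most 62.5 mm and 10.7 degrees, less where a joint would pass 70% of its speed; a pose out of reach is approached as far as the arm can. A call with a gripper value outside its range is refused whole. The fingers move at their own pace and stop on an object; "newtons" is the grip in N (left out, the last holds). Time passes only in rows, so rows that repeat a pose let the fingers close. It gives the time, the measured TCP pose, the force, the opening and the grip force at its end, in the units of the state.
- observe(): the state, without advancing time (a new reading comes with each control period).
- snapshot(name): name is "scene" or "top"; returns (picture, depth): 420x560x3 uint8, blue, green, red; 420x560 float32, m along the optical axis (not along the pixel's ray), 0 where there is no reading.
- camera_params(name): a dict with "mtx" (3x3 intrinsics, pixels), "distortion" ([k1, k2, p1, p2, k3] as OpenCV has them; the pictures are not rectified), "world_to_cam" (4x4, takes a point from world to camera coordinates). Camera axes: x right, y down, z forward; pixel columns grow to the right and rows downward; lengths in m; the calibration is good to about 2 mm. A picture is of the moment at which its call begins. camera_params takes no time and is no camera call.
- close_job(): hands the job in; it is judged then, once.
Trained networks look in the newest picture that a camera, given by its name, has taken for a name from the list of things; names that differ only in an ending like _2 or _b are one class to them, and where a whole thing is asked for, a point or a joint stands for the part that bears it (a point fixed in the world has none). Each returns a list of dicts, best first, with "score" (0 to 1); they miss things now and then, are a little off and sometimes report something else, mostly with a low value. They report only what shows in the picture. A call takes as long as a camera call. They do not tell look-alikes from the thing itself.
- recognise(camera, name): "at" ([column, row] in pixels, amid what is visible of it).
- regions_of(camera, name): "region" (420x560 bool, what is visible of it) and "at" ([column, row] in pixels, amid what is visible of it).
- pinpoint(camera, name): "at" ([column, row] in pixels: a listed point, or the origin of a listed thing).
The state is a dict: "clock": time; "joint_pos": joint angles; "qd": joint speeds; "joint_torque": joint torques, N m; "tool_pos": TCP position; "ee_rot": TCP orientation; "ft_force": force on the tool from outside, world axes, zero at the start; "ft_torque": the same for the moment, N m; "width": finger opening in m; "finger_force": force on a finger pad.
Only numpy, scipy, OpenCV 4.12 (cv2) and the standard library are available. Lean on these libraries where they do the work, as an engineer would, in place of code of your own. Each camera call takes 0.05 s, during which the arm holds its last target. There are 200 camera calls.

## Task

Pull the grey dust plug straight up out of the bench mount and put it in the small open parts tray. Then build the lens column upright on the mount: the short spacer tube on the mount, the lens on the spacer, each pressed down flush in its slots and turned clockwise (seen from above) a quarter turn up to its stop so that it is locked. Keep the lens upright and leave the long tube and everything else on the bench where it is.

Things in the scene. Friction and masses are not known exactly. Their poses are not given: they have to be found in the camera images.
- mount_mouth (a point): Centre of the top face of the bench mount's cup, 40 mm above the bench, z up. It holds a bayonet socket: a hole 34 mm wide with two slots 18 mm wide reaching 22 mm out along + and - x. Under its 5 mm lip a chamber 7.5 mm high lets a segment's lugs turn 90 degrees clockwise from above (negative yaw) to a stop; the other way is blocked. Locked, the segment's x lies along the mount's y.
- mount_base (a point): Centre of the mount's underside, on the bench. The mount is screwed down: a round dark steel foot 90 mm across, 8 mm thick, and on it an aluminium cup 58 mm across; two pins stick out along its + and - y, 17 mm up, to 39 mm from the axis.
- spacer_mid (a point): Short spacer tube: black, 50 mm across, 63 mm high over all, about 0.18 kg, loose, upright. Point on its axis half-way up, 31.5 mm above its underside, z up. Grip it on the plain cylinder from 18 to 63 mm above the underside. Seated on the mount (shoulder on the lip), this point is 20.5 mm above the mount's top face.
- spacer_foot (a point): Centre of the spacer's underside. Above it a steel spigot 31 mm across, 11 mm long, then a flat shoulder. Two bayonet lugs along its + and - x, 13 mm wide, 4.5 mm thick, flush with the underside, reach 20.5 mm from the axis. Over them, at 11 to 17 mm height, two ears 8 mm wide stick out to 30 mm from the axis. A half turn gives the same fit.
- spacer_mouth (a point): Centre of the spacer's top face, 63 mm above its underside: a bayonet socket just like the mount's, with its slots along the spacer's own + and - x and the same clockwise quarter turn.
- lens_mid (a point): Lens: black, body 49 mm across from 11 to 58 mm height, then a nose 38 mm across up to 78 mm with glass on top (no socket); about 0.22 kg, loose, upright. Point on its axis half-way up, 39 mm above its underside, z up. Grip it on the body. Seated on the spacer, this point is 59.5 mm above the spacer's half-way point; locked, its x lies along the spacer's y.
- lens_foot (a point): Centre of the lens's underside: spigot, shoulder, lugs and ears (along its + and - x) exactly as on the spacer.
- plug_mid (a point): Grey plastic dust plug, at the start in the mount's socket; 70 mm long, 0.05 kg. Point on its axis half-way, 35 mm above its lower end, z towards the knob. Stem 24 mm across and 31 mm long, flange 40 mm across and 3 mm thick lying on the mount's top face, then the knob. Sprung detents hold the stem: about 8 N straight up draws it; it is clear of the mount after 32 mm.
- plug_knob (a point): Centre of the plug's knob, a cylinder 26 mm across and 36 mm high (18 mm above and below this point); 17 mm above the plug's half-way point.
- tray_in (a point): Grey open parts tray, fixed, 100 mm (its x) by 130 mm (its y) outside, walls 4 mm thick and 30 mm high. The point is the centre of its inner floor, z up.
- longtube_mid (a point): Bystander: long tube, like the spacer but 101 mm high; loose. Point on its axis half-way up. Not to be used.
- jar_mid (a point): Bystander: closed jar with white cap, 50 mm across, 85 mm high, loose. Point half-way up its axis.
- vblock_mid (a point): Bystander: steel V-block 40 x 36 mm, 38 mm high, loose. Point half-way up.
- loupe_mid (a point): Bystander: black eyeglass loupe, 42 mm across, 40 mm high, loose. Point half-way up its axis.
- driver_grip (a point): Bystander: screwdriver 170 mm long lying on the bench beyond the rest. Point at its handle.
- gauge_mid (a point): Bystander: dial gauge lying flat, 56 mm across, 18 mm high, with a short stem along its x. Point half-way up.
- stopblock_mid (a point): Bystander: aluminium stop block 50 x 30 x 30 mm. Point half-way up.
Not all that is in view belongs to the job. Leave any red look-alike of the part that bears spacer_mid alone.

How it is judged:
On the way, in this order (a step that is already met when the one before it is completed fails the run):
1. the dust plug is out of the mount (horizontal distance between plug_mid and mount_mouth above 0.06 m), for 0.1 s.
2. the short spacer is seated flush on the mount and locked (horizontal distance between spacer_mid and mount_mouth below 0.004 m and z of spacer_mid in the frame of mount_mouth between 0.017 and 0.0228 m and angle between the x axis of spacer_mid and the y axis of mount_mouth, either way round below 0.2 rad and angle between spacer_mid's own z axis and vertical below 0.08 rad), for 0.2 s.
At the end, for the whole second after the job is handed in: Spacer on mount and lens on spacer, each flush within 2.3 mm, within 0.2 rad of the locked direction, upright within 0.08 (lens 0.1) rad, centred within 4 mm (lens on spacer 6 mm); the plug's half-way point inside the tray's walls and under 50 mm above its floor (all of step 2 and horizontal distance between lens_mid and spacer_mid below 0.006 m and z of lens_mid in the frame of spacer_mid between 0.056 and 0.0618 m and angle between the x axis of lens_mid and the y axis of spacer_mid, either way round below 0.2 rad and angle between lens_mid's own z axis and vertical below 0.1 rad and x of plug_mid in the frame of tray_in between -0.046 and 0.046 m and y of plug_mid in the frame of tray_in between -0.061 and 0.061 m and z of plug_mid in the frame of tray_in between 0 and 0.05 m); the robot touches nothing.
It fails at once if a bystander was displaced by more than 30 mm (distance of any of longtube_mid, jar_mid, vblock_mid, loupe_mid, driver_grip, gauge_mid, stopblock_mid from where it was at the start of the episode above 0.03 m).
It fails at once if the lens was tipped over (more than 0.7 rad) (angle between lens_mid's own z axis and vertical above 0.7 rad).
It also fails if it takes over 72 s, if anything falls off the work surface, if the arm or the gripper's body presses on something with over 40 N, if the wrist force passes 120 N, or if a joint passes its speed limit or range.

## Working session

There is one attempt and no reset: what is moved stays moved. The work goes in short steps, Python scripts to look and compute and a tool call to move; the robot and the scene stay as the last step left them, time stands still between calls to the robot, and variables do not carry over. Pictures are saved under pics/ and viewed, at most 10 in all, crops included, and the job is handed in when it is done.

Besides the shell and the picture viewer there is one more tool, called by a JSON object that holds its "method" and its "body". carry_out: Moves the arm, as the interface text tells. Its arguments: {"type":"object","properties":{"rows":{"type":"array"},"newtons":{"type":"number"}},"required":["rows"]}

```bash
mkdir -p pics; cat > h.py <<'E'
import numpy as np, cv2
from rig import *
def w2p(c,P):
    k=camera_params(c);T=np.array(k["world_to_cam"])
    P=np.atleast_2d(np.asarray(P,float))
    r=cv2.Rodrigues(T[:3,:3])[0]
    return cv2.projectPoints(P,r,T[:3,3],np.array(k["mtx"],float),np.array(k["distortion"],float))[0][:,0]
def ray(c,px):
    k=camera_params(c);T=np.array(k["world_to_cam"])
    u=cv2.undistortPoints(np.array([[px]],float),np.array(k["mtx"],float),np.array(k["distortion"],float))[0,0]
    R=T[:3,:3];o=-R.T@T[:3,3];return o,R.T@np.array([u[0],u[1],1.])
def atz(c,px,z):
    o,d=ray(c,px);return o+d*(z-o[2])/d[2]
def cloud(c,depth):
    k=camera_params(c);T=np.array(k["world_to_cam"])
    h,w=depth.shape;v,u=np.mgrid[:h,:w]
    p=cv2.undistortPoints(np.stack([u,v],-1).reshape(-1,1,2).astype(float),np.array(k["mtx"],float),np.array(k["distortion"],float))[:,0].reshape(h,w,2)
    X=np.dstack([p*depth[...,None],depth]);R=T[:3,:3]
    return (X-T[:3,3])@R
E
python3 - <<'E'
from h import *
np.set_printoptions(precision=4,suppress=True)
print(pinch_z if not callable(pinch_z) else pinch_z())
s=observe();print(s["clock"],s["tool_pos"],s["ee_rot"])
Z=dict(mount_mouth=.04,spacer_mid=.0315,spacer_mouth=.063,lens_mid=.039,plug_knob=.058,plug_mid=.041,tray_in=.004,longtube_mid=.05,jar_mid=.0425,vblock_mid=.019,loupe_mid=.02,driver_grip=.012,gauge_mid=.009,stopblock_mid=.015)
for c in("scene","top"):
    im,d=snapshot(c);cv2.imwrite(f"pics/{c}.png",im);np.save(c,d)
    o,_=ray(c,[280,210]);print(c,o)
    for n,z in Z.items():
        for r in pinpoint(c,n)[:3]:
            print(n,round(r["score"],2),np.round(r["at"]),atz(c,r["at"],z)[:2])
print(observe()["clock"])
E
```

```text
0.0187
0.0 [ 0.2676 -0.5641  0.2214] [-0.0009  0.9756  0.2196 -0.0001]
scene [ 1.1449 -0.2218  0.6327]
mount_mouth 0.94 [282. 216.] [0.6034 0.0459]
spacer_mid 0.85 [380. 192.] [0.6331 0.2831]
spacer_mid 0.61 [374. 160.] [0.5287 0.3464]
spacer_mouth 0.89 [377. 147.] [0.518  0.3558]
spacer_mouth 0.65 [384. 184.] [0.641  0.2845]
lens_mid 0.97 [140. 267.] [ 0.5991 -0.2565]
lens_mid 0.38 [208. 298.] [ 0.7262 -0.1641]
plug_knob 0.79 [284. 214.] [0.616  0.0444]
plug_mid 0.65 [277. 216.] [0.601  0.0366]
tray_in 0.97 [233. 189.] [ 0.4336 -0.0002]
longtube_mid 0.59 [133. 222.] [ 0.4818 -0.2409]
jar_mid 0.74 [329. 157.] [0.4743 0.2463]
jar_mid 0.42 [133. 221.] [ 0.4727 -0.241 ]
jar_mid 0.36 [204. 298.] [ 0.7255 -0.1693]
vblock_mid 0.62 [319. 195.] [0.5646 0.1628]
vblock_mid 0.32 [337. 291.] [0.8087 0.056 ]
loupe_mid 0.89 [187. 240.] [ 0.5579 -0.1533]
loupe_mid 0.47 [143. 279.] [ 0.6145 -0.2575]
driver_grip 0.87 [338. 288.] [0.7994 0.0634]
gauge_mid 0.85 [205. 299.] [ 0.7043 -0.1655]
stopblock_mid 0.94 [358. 235.] [0.7072 0.1733]
stopblock_mid 0.46 [284. 210.] [0.5683 0.0706]
top [0.3649 0.0499 
[... 321 characters left out ...]
g_knob 0.63 [265. 216.] [0.6067 0.0404]
plug_knob 0.3 [184. 262.] [0.4865 0.2431]
plug_mid 0.69 [378. 218.] [ 0.6069 -0.251 ]
plug_mid 0.67 [261. 214.] [0.6156 0.0527]
plug_mid 0.54 [263. 214.] [0.6138 0.0473]
tray_in 0.86 [280. 284.] [0.4386 0.0015]
tray_in 0.33 [342. 242.] [ 0.5488 -0.1627]
longtube_mid 0.95 [377. 264.] [ 0.4869 -0.2447]
jar_mid 0.62 [183. 264.] [0.4836 0.2472]
vblock_mid 0.8 [218. 235.] [0.5619 0.1627]
loupe_mid 0.78 [345. 241.] [ 0.5499 -0.1677]
driver_grip 0.8 [260. 145.] [0.8076 0.0578]
gauge_mid 0.72 [175. 205.] [0.6423 0.2786]
gauge_mid 0.59 [341. 181.] [ 0.7118 -0.1615]
stopblock_mid 0.59 [219. 180.] [0.7097 0.1648]
stopblock_mid 0.17 [173. 206.] [0.6373 0.2822]
1.5
```

View pics/scene.png

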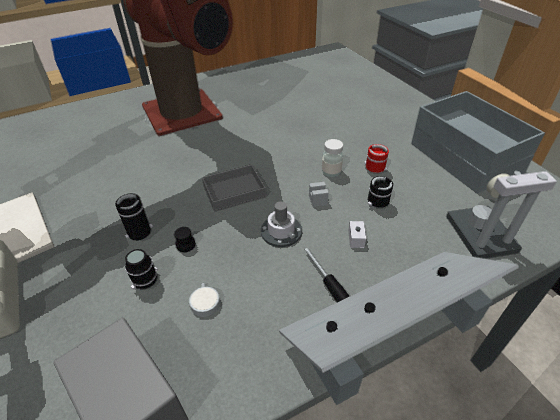

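View pics/top.png

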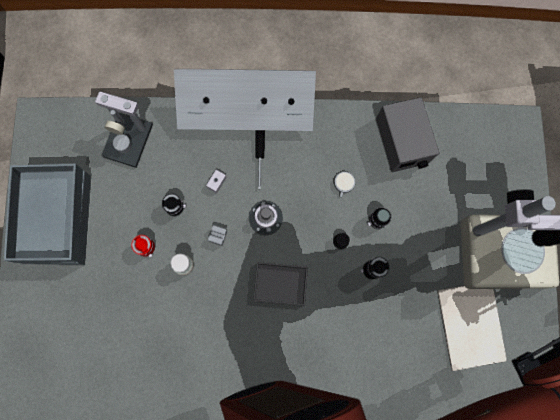

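```bash
python3 - <<'E'
from h import *
im=cv2.imread("pics/scene.png");t=cv2.imread("pics/top.png")
f=lambda a,c,r:cv2.resize(a[r-33:r+33,c-33:c+33],(260,260),interpolation=cv2.INTER_CUBIC)
A=[np.hstack([f(im,382,184),f(im,377,150),f(im,140,265)]),np.hstack([f(t,175,203),f(t,143,248),f(t,378,217)])]
cv2.imwrite("pics/crop1.png",np.vstack(A))
E
```

```text
(no output)
```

View pics/crop1.png

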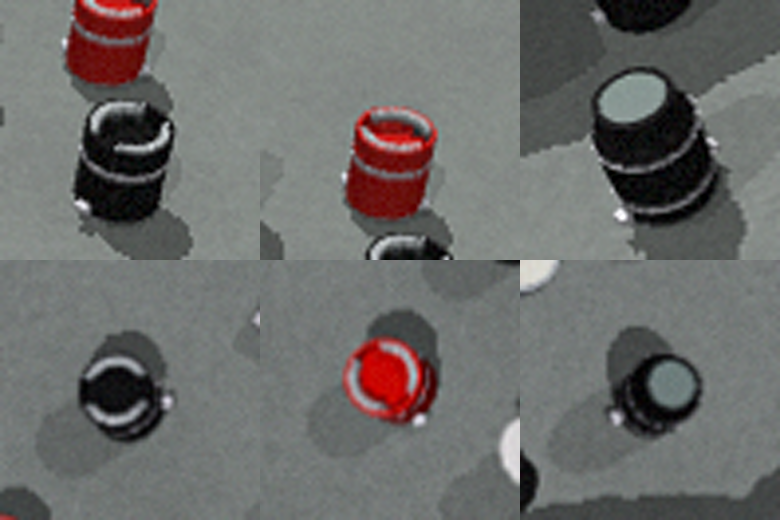

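The black short spacer is at scene (382,188) / top (174,204), with a red look-alike at scene (377,157) / top (144,246). The lens is at scene (140,268) / top (379,217), and the mount with the plug at scene (282,222) / top (266,216). The bright ears are visible. Next I refine the poses.

```bash
python3 - <<'E'
from h import *
np.set_printoptions(precision=4,suppress=True)
im=cv2.imread("pics/scene.png");t=cv2.imread("pics/top.png")
f=lambda a,c,r:cv2.resize(a[r-25:r+25,c-25:c+25],(390,390),interpolation=cv2.INTER_CUBIC)
cv2.imwrite("pics/crop2.png",np.hstack([f(im,282,222),f(t,266,216)]))
for c in("scene","top"):
    X=cloud(c,np.load(c+".npy"))
    for n,xy,R,zs in [("spacer",(.64,.279),.04,[(.055,.07)]),("lens",(.607,-.255),.04,[(.07,.085),(.05,.066)]),("mount",(.609,.042),.05,[(.07,.08),(.035,.048),(.004,.012)]),("tray",(.436,0),.09,[(.024,.036)])]:
        m=np.hypot(X[...,0]-xy[0],X[...,1]-xy[1])<R
        for a,b in zs:
            k=m&(X[...,2]>a)&(X[...,2]<b);P=X[k]
            if len(P)>4:
                e=cv2.minAreaRect((P[:,:2]*1000).astype(np.float32))
                print(c,n,a,len(P),P.mean(0),P.std(0),"rect",e)
    k=(X[...,0]>.5)&(X[...,0]<.7)&(abs(X[...,1]+.05)<.04);print("bench z",np.median(X[k][:,2]))
    # bright ears
    I=cv2.imread(f"pics/{c}.png").min(2).astype(float)
    for n,xy in[("spacer",(.64,.279)),("lens",(.607,-.255)),("mount",(.609,.042))]:
        u=w2p(c,[[*xy,.02]])[0].round().astype(int)
        M=np.zeros(I.shape,np.uint8);cv2.circle(M,tuple(int(q) for q in u),26,1,-1)
        B=((I>150)*M).astype(np.uint8);nn,l,st,ce=cv2.connectedComponentsWithStats(B)
        for i in range(1,nn):
            w=(l==i)*(I-100);v,uu=np.nonzero(l==i);ww=w[v,uu];p=[(uu*ww).sum()/ww.sum(),(v*ww).sum()/ww.sum()]
            print(c,n,"blob",st[i,4],np.round(p,1),"z.014",atz(c,p,.014)[:2],"z.017",atz(c,p,.017)[:2])
E
```

```text
scene spacer 0.055 198 [0.6374 0.2793 0.0607] [0.0156 0.0155 0.0024] rect ((636.17431640625, 280.7211608886719), (47.64242172241211, 50.843605041503906), 18.94352149963379)
scene lens 0.07 317 [ 0.6093 -0.2556  0.0768] [0.0105 0.0098 0.002 ] rect ((606.8905639648438, -255.55255126953125), (38.90938186645508, 36.994632720947266), 6.5858073234558105)
scene lens 0.05 254 [ 0.6215 -0.2552  0.0588] [0.0082 0.0147 0.0037] rect ((614.5503540039062, -255.55569458007812), (49.79397964477539, 35.71743392944336), 89.98851013183594)
scene mount 0.07 107 [0.6123 0.0392 0.0773] [0.0068 0.0068 0.0022] rect ((610.2401733398438, 40.22709655761719), (24.447431564331055, 24.76201820373535), 38.350833892822266)
scene mount 0.035 311 [0.6176 0.0367 0.0404] [0.0136 0.0155 0.0023] rect ((612.4263305664062, 38.66500473022461), (57.23507308959961, 53.269588470458984), 65.42174530029297)
scene mount 0.004 458 [0.6244 0.0313 0.0077] [0.0212 0.0264 0.0015] rect ((617.700439453125, 37.188594818115234), (87.71530151367188, 75.07603454589844), 65.27226257324219)
scene tray 0.024 385 [ 0.4402 -0.0005  0.0279] [0.04
[... 2547 characters left out ...]
297] [0.0397 0.0488 0.0028] rect ((438.60968017578125, 0.6642379760742188), (130.19395446777344, 98.14804077148438), 85.33943939208984)
bench z -0.00028127370970492836
top spacer blob 13 [170.3 196. ] z.014 [0.6648 0.2916] z.017 [0.6642 0.2911]
top spacer blob 4 [184.  205.3] z.014 [0.6402 0.2542] z.017 [0.6397 0.2538]
top spacer blob 4 [166.5 209. ] z.014 [0.6297 0.3   ] z.017 [0.6292 0.2994]
top spacer blob 9 [172.1 209.8] z.014 [0.6278 0.2852] z.017 [0.6273 0.2847]
top lens blob 5 [369.  223.8] z.014 [ 0.5967 -0.2327] z.017 [ 0.5962 -0.2321]
top mount blob 132 [266.1 217.3] z.014 [0.6107 0.0382] z.017 [0.6102 0.0382]
top mount blob 1 [253. 209.] z.014 [0.6325 0.0728] z.017 [0.632  0.0728]
```

View pics/crop2.png

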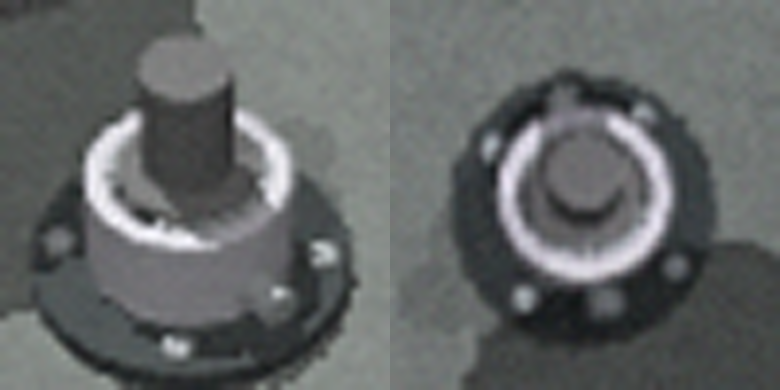

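The mount crop shows the plug standing in the cup, two pins at top (263,203) and (268.6,229.7), and four screws at 45° to them. Both give the mount's y at about 12° from world x.

```bash
cat >> h.py <<'E'
from scipy.spatial.transform import Rotation as Ro
np.set_printoptions(precision=4,suppress=True)
def go(p,psi,cur=None):
    s=observe();q=np.array(s["ee_rot"]);R=Ro.from_quat(q[[1,2,3,0]])
    a=np.radians(psi);x=np.array([np.cos(a),np.sin(a),0]);z=np.array([0,0,-1.])
    T=Ro.from_matrix(np.c_[x,np.cross(z,x),z])
    pc=np.array(s["tool_pos"]) if cur is None else np.array(cur)
    print("shift cm",R.inv().apply(np.array(p)-pc)*100,"rot deg",np.degrees((R.inv()*T).as_rotvec()))
def st():
    s=observe();q=np.array(s["ee_rot"]);x=Ro.from_quat(q[[1,2,3,0]]).as_matrix()
    print("t",s["clock"],"tcp",np.array(s["tool_pos"]),"psi",np.degrees(np.arctan2(x[1,0],x[0,0])),"z",x[:,2],"F",np.array(s["ft_force"]),"M",np.array(s["ft_torque"]),"w",s["width"],"ff",s["finger_force"],"q6",s["joint_pos"][5])
E
python3 - <<'E'
from h import *
for p in[(263.05,203.2),(268.6,229.7)]: print(atz("top",p,.017))
a=[atz("top",(241+u/7.8,191+v/7.8),.01)[:2] for u,v in[(100,147),(255,112),(287,265),(134,298)]]
a=np.array(a);print(a,a.mean(0));d=a[1]-a[3];e=a[0]-a[2];print(np.degrees([np.arctan2(*d[::-1]),np.arctan2(*e[::-1])]))
X=cloud("top",np.load("top.npy"));k=np.hypot(X[...,0]-.438,X[...,1])<.03;print("tray floor",np.median(X[k][:,2]))
# spacer ring gaps
for c in("top","scene"):
    X=cloud(c,np.load(c+".npy"));r=X[...,:2]-[.6363,.280];rr=np.hypot(r[...,0],r[...,1]);k=(rr>.016)&(rr<.022);
    k&=X[...,2]<.07
    an=np.degrees(np.arctan2(r[k][:,1],r[k][:,0]))%180
    z=X[k][:,2];o=np.argsort(an);print(c,[(int(an[i]),round(z[i]*1e3)) for i in o if z[i]<.058])
go((.610,.0402,.13),12);go((.610,.0402,.05),12);st()
E
```

```text
[0.6478 0.0467 0.017 ]
[0.5777 0.0314 0.017 ]
[[0.6311 0.0707]
 [0.6437 0.0185]
 [0.5915 0.0074]
 [0.5797 0.0586]] [0.6115 0.0388]
[-32.0305  58.017 ]
tray floor 0.0032413367004907115
top [(1, -3), (2, 49), (4, 46), (11, 48), (12, 47), (13, 58), (17, 52), (20, 51), (22, 57), (28, 49), (35, 50), (40, 51), (46, 45), (46, 52), (52, 50), (57, 49), (59, -2), (64, 3), (66, 55), (66, 46), (72, 49), (74, 48), (75, 47), (82, 50), (83, -6), (84, 53), (84, 52), (87, 2), (87, 54), (89, 48), (90, 49), (90, 50), (95, 44), (98, 51), (101, 54), (104, 54), (107, 52), (107, 53), (110, 54), (111, 51), (113, 50), (119, 52), (120, 53), (122, 45), (125, 50), (125, 44), (130, 49), (143, 50), (145, 53), (147, 57), (156, 49), (164, 58), (165, 48), (169, 46), (172, 52), (174, 47)]
scene [(0, 53), (0, 1), (1, 51), (1, 49), (2, 51), (3, 34), (4, -1), (4, 31), (8, 49), (9, -1), (10, 11), (12, 0), (13, 50), (14, -2), (19, -1), (20, 50), (29, 0), (31, -3), (31, -2), (39, 0), (42, -2), (70, 58), (74, 0), (81, 2), (82, 0), (83, 52), (85, 0), (87, 50), (88, 58), (89, 51), (89, -2), (92, 19), (93, 2), (93, 5), (95, 49
[... 828 characters left out ...]
151, 34), (152, 19), (153, 58), (153, 50), (154, 40), (155, 25), (155, -2), (156, 22), (156, 49), (156, 8), (157, 34), (157, -2), (158, 46), (159, 57), (159, 49), (159, 0), (160, 55), (160, 52), (161, 12), (161, 1), (161, 55), (162, 24), (163, 19), (164, 1), (167, 50), (168, 51), (170, 49), (170, 2), (171, 18), (172, 56), (173, -2), (174, 39), (174, 51), (175, 0), (179, 14)]
shift cm [ 56.8397 -39.9956   9.2546] rot deg [-0.0018 -0.0001 13.3691]
shift cm [ 56.8396 -39.9953  17.2546] rot deg [-0.0018 -0.0001 13.3691]
t 1.5 tcp [ 0.2678 -0.5647  0.2225] psi 25.3691361984692 z [-0.  0. -1.] F [0.6764 0.2239 0.0803] M [ 0.0216 -0.0027 -0.0126] w 0.08694393578556497 ff 0.0 q6 -0.12609402819092613
```

{"method": "carry_out", "body": {"rows": [[56.8,-40.0,2,0,0,13,6],[56.8,-40.0,2,0,0,13,6],[56.8,-40.0,2,0,0,13,6],[56.8,-40.0,2,0,0,13,6],[56.8,-40.0,2,0,0,13,6],[56.8,-40.0,2,0,0,13,6],[56.8,-40.0,2,0,0,13,6],[56.8,-40.0,2,0,0,13,6],[56.8,-40.0,2,0,0,13,6],[56.8,-40.0,2,0,0,13,6],[56.8,-40.0,2,0,0,13,6],[56.8,-40.0,2,0,0,13,6],[56.8,-40.0,9,0,0,13,6],[56.8,-40.0,9,0,0,13,6],[56.8,-40.0,9,0,0,13,6],[56.8,-40.0,9,0,0,13,6]]}}

```text
clock: 3.5
tool_pos: [0.6112, 0.0393, 0.1353]
ee_rot: [0.0, 0.994, 0.107, 0.002]
ft_force: [0.8, -0.4, -0.0]
width: 0.06
finger_force: 0.0
```

```bash
python3 -c "
from h import *
st();go((.6105,.040,.05),12.7)"
```

```text
t 3.5 tcp [0.6112 0.0393 0.1353] psi 12.320576845885734 z [ 0.0039 -0.0003 -1.    ] F [ 0.8329 -0.3854 -0.0429] M [ 0.0197 -0.0506  0.0432] w 0.05999444112408049 ff 0.0 q6 1.2914180228634806
shift cm [-0.0863 -0.0891  8.5296] rot deg [ 0.0666 -0.2146 -0.3795]
```

{"method": "carry_out", "body": {"rows": [[0,0,6,0,0,0,6],[0,0,8.5,0,0,0,6],[0,0,8.5,0,0,0,6],[0,0,8.5,0,0,0,6]]}}

```text
clock: 4.0
tool_pos: [0.6118, 0.0398, 0.0504]
ee_rot: [0.0, 0.994, 0.108, 0.002]
ft_force: [-1.1, 0.5, 0.4]
width: 0.0599
finger_force: 0.0
```

```bash
python3 -c "
from h import *
st();go((.6105,.040,.05),12.7)"
```

```text
t 4.0 tcp [0.6118 0.0398 0.0504] psi 12.353052575383764 z [ 0.0043 -0.0002 -1.    ] F [-1.0837  0.4746  0.3982] M [ 0.0157  0.0103 -0.0084] w 0.05991365239668649 ff 0.0 q6 1.2914940473835175
shift cm [-0.118  -0.0513  0.0365] rot deg [ 0.0672 -0.2367 -0.3471]
```

Close gently and read the lateral force to locate the axis.

{"method": "carry_out", "body": {"rows": [[0,0,0,0,0,0,2],[0,0,0,0,0,0,2],[0,0,0,0,0,0,2],[0,0,0,0,0,0,2],[0,0,0,0,0,0,2]], "newtons": 25}}

```text
clock: 4.62
tool_pos: [0.6096, 0.0402, 0.0476]
ee_rot: [-0.0, 0.994, 0.108, -0.0]
ft_force: [-0.8, 0.5, 1.7]
width: 0.0253
finger_force: 25.0
```

```bash
python3 -c "
from h import *
st()"
```

```text
t 4.625 tcp [0.6096 0.0402 0.0476] psi 12.37051686867616 z [-0.      0.0001 -1.    ] F [-0.7767  0.5083  1.6707] M [ 0.1175  0.1016 -0.041 ] w 0.0253424054078816 ff 24.999922863207757 q6 1.2915331557572816
```

{"method": "carry_out", "body": {"rows": [[0,0,-0.5,0,0,0,2],[0,0,-1.5,0,0,0,2],[0,0,-4,0,0,0,2],[0,0,-7,0,0,0,2],[0,0,-7,0,0,0,2],[-5,0.1,-7,0,0,0,2],[-11,0.2,-7,0,0,0,2],[-17.6,0.2,-6,0,0,0,2],[-17.6,0.2,-4,0,0,0,2],[-17.6,0.2,-2,0,0,0,2],[-17.6,0.2,-0.5,0,0,0,2],[-17.6,0.2,0,0,0,0,2],[-17.6,0.2,0,0,0,0,2]], "newtons": 25}}

```text
clock: 6.25
tool_pos: [0.4381, 0.0005, 0.0473]
ee_rot: [-0.0, 0.994, 0.108, -0.0]
ft_force: [-0.2, 0.8, -0.9]
width: 0.0255
finger_force: 25.0
```

```bash
python3 -c "
from h import *
st();cv2.imwrite('pics/p3.png',snapshot('scene')[0][130:280,180:340].repeat(4,0).repeat(4,1))"
```

```text
t 6.25 tcp [0.4381 0.0005 0.0473] psi 12.378250207699752 z [-0.0008  0.0001 -1.    ] F [-0.1629  0.7834 -0.8607] M [-0.0017  0.0216  0.0539] w 0.025507380077242695 ff 24.996284223161638 q6 1.1754746951859705
```

View pics/p3.png

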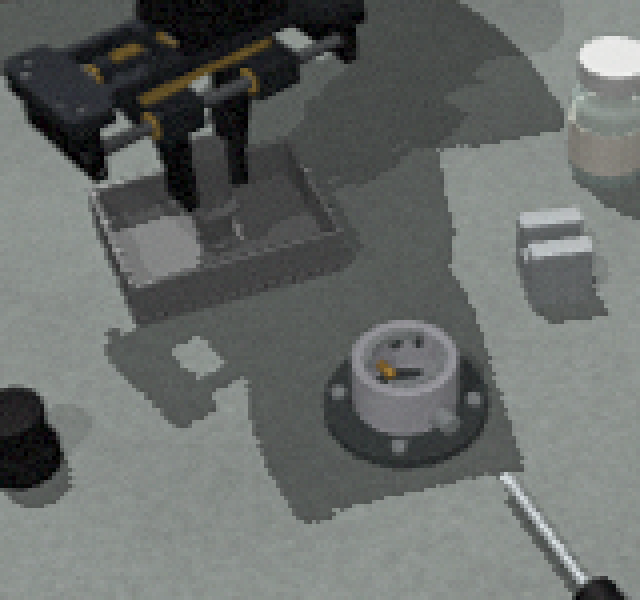

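The plug (scene crop 215,210) is held over the tray and the mount is empty. Lower it, release, and retreat.

{"method": "carry_out", "body": {"rows": [[0,0,0.2,0,0,0,2],[0,0,0.35,0,0,0,2],[0,0,0.4,0,0,0,2],[0,0,0.4,0,0,0,2],[0,0,0.4,0,0,0,5],[0,0,0.4,0,0,0,5],[0,0,0.4,0,0,0,5],[0,0,-2,0,0,0,5],[0,0,-7,0,0,0,5],[0,0,-12,0,0,0,8.5]]}}

```text
clock: 7.55
tool_pos: [0.4376, 0.0005, 0.1686]
ee_rot: [-0.0, 0.994, 0.108, -0.0]
ft_force: [2.0, -0.2, 0.2]
width: 0.0541
finger_force: 0.0
```

```bash
python3 -c "
from h import *
st()
for c in('top','scene'):
  im,d=snapshot(c);X=cloud(c,d);k=(np.hypot(X[...,0]-.438,X[...,1])<.035)&(X[...,2]>.05)&(X[...,2]<.1);P=X[k];print(c,len(P),P.mean(0),P[:,2].max())
  # ring mount
  k=(np.hypot(X[...,0]-.61,X[...,1]-.04)<.036)&(X[...,2]>.035)&(X[...,2]<.047);print(cv2.minAreaRect((X[k][:,:2]*1e3).astype(np.float32)))
  k=(np.hypot(X[...,0]-.636,X[...,1]-.28)<.036)&(X[...,2]>.058)&(X[...,2]<.067);print(cv2.minAreaRect((X[k][:,:2]*1e3).astype(np.float32)))
go((.6363,.28,.12),92.5);go((.6363,.28,.025),92.5)"
```

```text
t 7.55 tcp [0.4376 0.0005 0.1686] psi 12.368051929692918 z [-0.0009  0.0002 -1.    ] F [ 1.9753 -0.176   0.1912] M [ 0.0379 -0.001   0.0356] w 0.05413511899480043 ff 0.0 q6 1.1754513982015184<string>:5: RuntimeWarning: Mean of empty slice.
  ret = um.true_divide(
Traceback (most recent call last):
ValueError: zero-size array to reduction operation maximum which has no identity
```

```bash
python3 -c "
from h import *
for c in('scene',):
  im,d=snapshot(c);X=cloud(c,d);k=(np.hypot(X[...,0]-.438,X[...,1])<.05)&(X[...,2]>.036)&(X[...,2]<.1);P=X[k];print(c,len(P),P.mean(0),P[:,2])
  # ring mount
  k=(np.hypot(X[...,0]-.61,X[...,1]-.04)<.036)&(X[...,2]>.035)&(X[...,2]<.047);print(cv2.minAreaRect((X[k][:,:2]*1e3).astype(np.float32)))
go((.6363,.28,.12),93)"
```

```text
scene 251 [ 0.4462 -0.0029  0.0555] [0.0721 0.0726 0.0743 0.075  0.0746 0.073  0.0733 0.0762 0.0743 0.0727
 0.0742 0.0734 0.073  0.0746 0.0726 0.0738 0.0723 0.0729 0.0729 0.0735
 0.0728 0.0736 0.0732 0.0728 0.0731 0.0728 0.0732 0.0738 0.0743 0.0752
 0.0737 0.074  0.0716 0.0718 0.0742 0.075  0.0752 0.074  0.0753 0.0742
 0.0738 0.0751 0.0739 0.074  0.0732 0.073  0.073  0.0721 0.0745 0.0727
 0.0738 0.0748 0.0722 0.075  0.0721 0.0725 0.0683 0.0731 0.0716 0.0729
 0.0755 0.0723 0.0723 0.0746 0.0729 0.0693 0.0691 0.0641 0.07   0.0705
 0.0706 0.0717 0.0699 0.0715 0.0705 0.0684 0.0682 0.0643 0.0607 0.0671
 0.0676 0.0672 0.0695 0.0691 0.0672 0.0692 0.0674 0.0657 0.0656 0.0576
 0.0622 0.0648 0.0668 0.0656 0.0669 0.0631 0.0667 0.0622 0.062  0.0603
 0.0552 0.058  0.0603 0.0632 0.0626 0.0627 0.0624 0.0603 0.0616 0.0599
 0.0567 0.0552 0.0579 0.0566 0.0585 0.0593 0.0592 0.0618 0.0602 0.0587
 0.0563 0.0544 0.0534 0.052  0.0541 0.0554 0.0563 0.0566 0.0576 0.0546
 0.0562 0.0531 0.0539 0.0501 0.0385 0.0392 0.0382 0.0469 0.0521 0.0526
 0.0544 0.0527 0.0556 0.0542 0.0531 0.0505 0.0503 0.0475 0.0374 0.0379
[... 190 characters left out ...]
68 0.0452 0.045  0.0435
 0.0378 0.0382 0.0388 0.0379 0.0377 0.0419 0.0435 0.0439 0.0458 0.045
 0.0445 0.0439 0.0435 0.0408 0.0394 0.0382 0.0365 0.0371 0.0383 0.0374
 0.0378 0.0415 0.0433 0.0429 0.0419 0.0416 0.0419 0.0419 0.0395 0.0362
 0.0367 0.0377 0.0375 0.0379 0.0367 0.0372 0.0373 0.0366 0.0375 0.0379
 0.0408 0.0371 0.0388 0.0383 0.0375 0.0381 0.0383 0.0376 0.0369 0.0363
 0.0365 0.0363 0.0372 0.0361 0.0381 0.0367 0.0374 0.0368 0.0361 0.0378
 0.0369 0.0377 0.0395 0.0375 0.0363 0.0391 0.0376 0.0363 0.036  0.0373
 0.0365]
((610.16455078125, 39.39463806152344), (55.7885627746582, 57.50386047363281), 74.64263153076172)
shift cm [ 24.9083 -23.2381   5.5402] rot deg [  0.6218  -0.3193 -80.6225]
```

The plug stands upright in the tray. Go to the spacer.

{"method": "carry_out", "body": {"rows": [[24.9,-23.2,0,0,0,-80.6,8.5],[24.9,-23.2,0,0,0,-80.6,8.5],[24.9,-23.2,0,0,0,-80.6,8.5],[24.9,-23.2,0,0,0,-80.6,8.5],[24.9,-23.2,0,0,0,-80.6,8.5],[24.9,-23.2,0,0,0,-80.6,8.5],[24.9,-23.2,0,0,0,-80.6,8.5],[24.9,-23.2,0,0,0,-80.6,8.5],[24.9,-23.2,5.5,0,0,-80.6,8.5],[24.9,-23.2,5.5,0,0,-80.6,8.5],[24.9,-23.2,5.5,0,0,-80.6,8.5],[24.9,-23.2,5.5,0,0,-80.6,8.5]]}}

```text
clock: 9.15
tool_pos: [0.6332, 0.2808, 0.1152]
ee_rot: [0.001, 0.689, 0.725, 0.002]
ft_force: [0.1, -0.5, 0.3]
width: 0.0849
finger_force: 0.0
```

```bash
python3 -c "
from h import *
st();go((.6363,.28,.025),93)"
```

```text
t 9.15 tcp [0.6332 0.2808 0.1152] psi 92.9668869470391 z [ 0.0036  0.0011 -1.    ] F [ 0.0706 -0.4764  0.266 ] M [-0.0126 -0.1185 -0.0089] w 0.08489164929279254 ff 0.0 q6 0.2519423699596335
shift cm [-0.1064  0.2763  9.0169] rot deg [ 0.2096 -0.0542 -0.0332]
```

{"method": "carry_out", "body": {"rows": [[0,0,5,0,0,0,8.5],[0,0,8,0,0,0,8.5],[0,0,8.9,0,0,0,8.5],[0,0,8.9,0,0,0,8.5],[0,0,8.9,0,0,0,8.5]]}}

```text
clock: 9.78
tool_pos: [0.6334, 0.2809, 0.0261]
ee_rot: [0.001, 0.689, 0.725, 0.002]
ft_force: [0.6, -0.1, -0.1]
width: 0.0853
finger_force: 0.0
```

```bash
python3 -c "
from h import *
st();go((.6363,.28,.025),93)"
```

```text
t 9.775 tcp [0.6334 0.2809 0.0261] psi 92.9646439303568 z [ 0.0037  0.0012 -1.    ] F [ 0.5758 -0.0696 -0.0654] M [ 0.0116 -0.1174 -0.0101] w 0.08534014633811816 ff 0.0 q6 0.25198062894261314
shift cm [-0.1083  0.2804  0.1151] rot deg [ 0.2173 -0.0586 -0.0355]
```

{"method": "carry_out", "body": {"rows": [[-0.1,0.1,0,0,0,0,4],[-0.1,0.1,0,0,0,0,4],[-0.1,0.1,0,0,0,0,4],[-0.1,0.1,0,0,0,0,4],[-0.1,0.1,0,0,0,0,4],[-0.1,0.1,0,0,0,0,4]], "newtons": 35}}

```text
clock: 10.52
tool_pos: [0.6333, 0.2795, 0.0239]
ee_rot: [0.0, 0.689, 0.725, 0.001]
ft_force: [2.4, -0.1, 0.5]
width: 0.05
finger_force: 34.9
```

```bash
python3 -c "
from h import *
st()"
```

```text
t 10.525 tcp [0.6333 0.2795 0.0239] psi 92.96731849139319 z [ 0.0013  0.0003 -1.    ] F [ 2.3543 -0.066   0.5288] M [ 0.0699 -0.5513 -0.0546] w 0.04997690458403864 ff 34.8976188069301 q6 0.25015980176876423
```

{"method": "carry_out", "body": {"rows": [[0,0,-1,0,0,0,4],[0,0,-4,0,0,0,4],[0,0,-8,0,0,0,4],[0,0,-9,0,0,0,4],[0,0,-9,0,0,0,4]]}}

```text
clock: 11.15
tool_pos: [0.6327, 0.2795, 0.1137]
ee_rot: [0.0, 0.689, 0.725, 0.0]
ft_force: [0.4, 0.1, -2.8]
width: 0.0493
finger_force: 34.9
```

```bash
python3 -c "
from h import *
st();go((.6103,.0393,.09),102.3)
im,d=snapshot('scene')
c=w2p('scene',[[.634,.28,.12]])[0].astype(int);a=im[c[1]-40:c[1]+60,c[0]-60:c[0]+60];cv2.imwrite('pics/p4.png',cv2.resize(a,None,fx=5,fy=5,interpolation=2))"
```

```text
t 11.15 tcp [0.6327 0.2795 0.1137] psi 92.97411926957325 z [ 0.0004  0.0002 -1.    ] F [ 0.3643  0.088  -2.8356] M [ 0.0301 -0.0525 -0.0221] w 0.0493239574750513 ff 34.89239249073055 q6 0.25012499440581343
shift cm [-23.8699  -3.481    2.365 ] rot deg [ 0.0259 -0.0078 -9.3259]
```

View pics/p4.png

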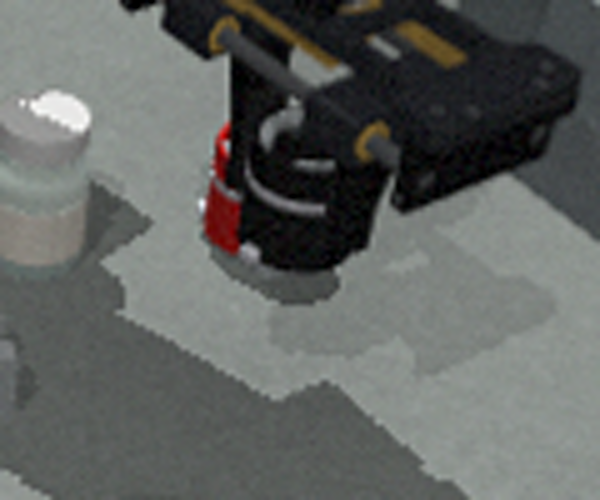

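The spacer is held upright (crop 310,200). Carry it over the mount.

{"method": "carry_out", "body": {"rows": [[-6,-0.9,0,0,0,-3,4],[-12,-1.8,0,0,0,-6,4],[-18,-2.6,0,0,0,-9.3,4],[-23.9,-3.5,1,0,0,-9.3,4],[-23.9,-3.5,2.4,0,0,-9.3,4],[-23.9,-3.5,2.4,0,0,-9.3,4],[-23.9,-3.5,2.4,0,0,-9.3,4],[-23.9,-3.5,2.4,0,0,-9.3,4]]}}

```text
clock: 12.2
tool_pos: [0.6105, 0.0403, 0.0898]
ee_rot: [0.0, 0.627, 0.779, 0.0]
ft_force: [-0.8, 0.5, -2.3]
width: 0.0493
finger_force: 34.9
```

```bash
python3 -c "
from h import *
st();go((.6103,.0393,.067),102.3)
for c in('scene','top'):
  im,d=snapshot(c)
  if c=='scene':
    u=w2p(c,[[.61,.04,.07]])[0].astype(int);a=im[u[1]-45:u[1]+45,u[0]-50:u[0]+50];cv2.imwrite('pics/p5.png',cv2.resize(a,None,fx=6,fy=6,interpolation=2))
  X=cloud(c,d);r=np.hypot(X[...,0]-.61,X[...,1]-.04);k=(r<.04)&(X[...,2]>.08)&(X[...,2]<.122);print(c,k.sum())"
```

```text
t 12.2 tcp [0.6105 0.0403 0.0898] psi 102.38395573403844 z [ 0.0005  0.0001 -1.    ] F [-0.7925  0.507  -2.3205] M [-0.0169 -0.1146  0.0035] w 0.049296384944825584 ff 34.89193680334097 q6 -0.2791593474496218
shift cm [-0.0964 -0.0396  2.2848] rot deg [0.0305 0.     0.084 ]
scene 399
top 0
```

View pics/p5.png

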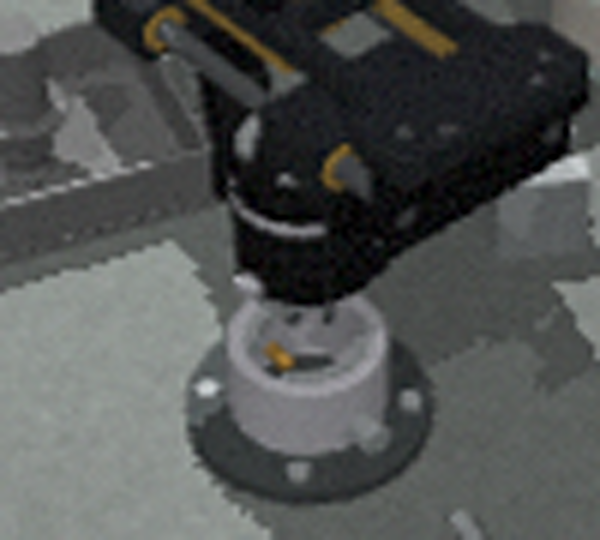

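The spacer is above the open cup, with its ear at crop (248,285). I check that against the prediction.

```bash
python3 -c "
from h import *
u=w2p('scene',[[.61,.04,.07]])[0].astype(int);print(u+[-50,-45]+np.array([248,285])/6)
for th in(-70,-74,-77.3,-81,-85):
  a=np.radians(th);print(th,w2p('scene',[[.6105+.0275*np.cos(a),.0408+.0275*np.sin(a),.080]]))
k=camera_params('scene');print(k['mtx'][0])
im,d=snapshot('scene');X=cloud('scene',d)
k=(np.hypot(X[...,0]-.61,X[...,1]-.04)<.035)&(X[...,2]>.078)&(X[...,2]<.1)
P=X[k][:,:2];from scipy.optimize import least_squares as L
print(len(P),L(lambda p:np.hypot(*(P-p).T)-.025,[.61,.04],loss='soft_l1',f_scale=.001).x)
k=(np.hypot(X[...,0]-.61,X[...,1]-.04)<.045)&(X[...,2]>.012)&(X[...,2]<.036)
P=X[k][:,:2];P=P[np.hypot(*(P-[.61,.04]).T)<.033]
print(len(P),L(lambda p:np.hypot(*(P-p).T)-.029,[.61,.04],loss='soft_l1',f_scale=.001).x)
"
```

```text
[271.3333 210.5   ]
-70 [[271.357  211.6589]]
-74 [[270.6941 211.2004]]
-77.3 [[270.1854 210.7988]]
-81 [[269.6585 210.3254]]
-85 [[269.1427 209.7886]]
[396.7522   0.     280.7075]
181 [0.6096 0.0421]
320 [0.6105 0.0402]
```

{"method": "carry_out", "body": {"rows": [[-0.17,-0.05,1.2,0,0,0,4],[-0.17,-0.05,2.2,0,0,0,4],[-0.17,-0.05,2.5,0,0,0,4],[-0.17,-0.05,2.7,0,0,0,4],[-0.17,-0.05,2.9,0,0,0,4],[-0.17,-0.05,2.9,0,0,0,4]]}}

```text
clock: 13.1
tool_pos: [0.6103, 0.0372, 0.0606]
ee_rot: [0.0, 0.628, 0.779, 0.0]
ft_force: [0.1, 1.6, -3.1]
width: 0.0494
finger_force: 34.9
```

```bash
python3 -c "
from h import *
st()"
```

```text
t 13.1 tcp [0.6103 0.0372 0.0606] psi 102.26710791827601 z [ 0.0005  0.0001 -1.    ] F [ 0.0534  1.6147 -3.0868] M [ 0.1715 -0.2535 -0.0112] w 0.049388546859736746 ff 34.89621141340944 q6 -0.28225435655374265
```

It dropped into the slots without resistance. Continue to the shoulder.

{"method": "carry_out", "body": {"rows": [[0.05,0,0.3,0,0,0,4],[0.05,0,0.6,0,0,0,4],[0.05,0,0.8,0,0,0,4],[0.05,0,0.9,0,0,0,4],[0.05,0,0.9,0,0,0,4]]}}

```text
clock: 13.72
tool_pos: [0.6101, 0.0377, 0.0529]
ee_rot: [-0.0, 0.627, 0.779, -0.0]
ft_force: [-3.5, 0.8, 6.9]
width: 0.0495
finger_force: 34.9
```

```bash
python3 -c "
from h import *
st()"
```

```text
t 13.725 tcp [0.6101 0.0377 0.0529] psi 102.27855441168583 z [-0. -0. -1.] F [-3.4561  0.8153  6.8954] M [ 0.0992  0.7476 -0.0283] w 0.049465724877064486 ff 34.86224420295187 q6 -0.28147390994519916
```

{"method": "carry_out", "body": {"rows": [[0,-0.03,0,0,0,10,4],[0.01,-0.07,0,0,0,20,4],[0.03,-0.1,0,0,0,30,4],[0.05,-0.13,0,0,0,40,4],[0.07,-0.15,0,0,0,50,4],[0.1,-0.17,0,0,0,60,4]], "newtons": 45}}

```text
clock: 14.48
tool_pos: [0.6092, 0.0385, 0.053]
ee_rot: [0.0, 0.934, 0.358, 0.001]
ft_force: [-1.0, 0.1, 3.9]
width: 0.0492
finger_force: 44.9
```

```bash
python3 -c "
from h import *
st()"
```

```text
t 14.475 tcp [0.6092 0.0385 0.053 ] psi 41.95325148849921 z [ 0.0025  0.0003 -1.    ] F [-0.9938  0.0967  3.9467] M [0.2699 0.1275 0.1545] w 0.04920573694716393 ff 44.85665415226549 q6 0.7720414005436216
```

{"method": "carry_out", "body": {"rows": [[0,-0.03,0,0,0,10,4],[0.01,-0.07,0,0,0,20,4],[0.02,-0.09,0,0,0,26,4],[0.03,-0.1,0,0,0,30,4],[0.03,-0.1,0,0,0,33,4],[0.03,-0.1,0,0,0,34,4]]}}

```text
clock: 15.22
tool_pos: [0.6084, 0.0417, 0.0529]
ee_rot: [-0.002, 0.997, 0.072, 0.001]
ft_force: [-0.5, 7.9, 4.1]
width: 0.0494
finger_force: 44.8
```

```bash
python3 -c "
from h import *
st()"
```

```text
t 15.225 tcp [0.6084 0.0417 0.0529] psi 8.25154205858162 z [ 0.0018  0.0036 -1.    ] F [-0.494   7.9099  4.1111] M [1.959  0.1995 0.3775] w 0.049368984442207255 ff 44.83189758222693 q6 1.3618205107000332
```

{"method": "carry_out", "body": {"rows": [[0,0,0,0,0,35,4],[0,0,0,0,0,5,4]]}}

```text
clock: 15.48
tool_pos: [0.6066, 0.0408, 0.053]
ee_rot: [-0.001, 1.0, 0.029, -0.001]
ft_force: [-8.7, 1.7, 10.4]
width: 0.0491
finger_force: 45.2
```

```bash
python3 -c "
from h import *
st()"
```

```text
t 15.475 tcp [0.6066 0.0408 0.053 ] psi 3.304283029395676 z [-0.0024  0.0014 -1.    ] F [-8.735   1.7112 10.3941] M [ 0.3176  1.4482 -0.0518] w 0.049101473547032363 ff 45.2472869584426 q6 1.4492916539577865
```

{"method": "carry_out", "body": {"rows": [[0,0,0,0,0,5,8.5],[0,0,0,0,0,5,8.5],[0,0,0,0,0,5,8.5],[0,0,0,0,0,5,8.5],[0,0,-3,0,0,5,8.5],[0,0,-9,0,0,5,8.5],[0,15,-14,0,0,5,8.5],[0,20,-14,0,0,5,8.5],[0,20,-14,0,0,5,8.5]]}}

```text
clock: 16.6
tool_pos: [0.618, -0.1437, 0.1885]
ee_rot: [0.0, 1.0, -0.014, 0.0]
ft_force: [1.1, -0.1, -0.0]
width: 0.085
finger_force: 0.0
```

```bash
python3 - <<'E'
from h import *
st();f=lambda a,c,r:cv2.resize(a[r-25:r+25,c-25:c+25],(390,390),interpolation=cv2.INTER_CUBIC)
A=[]
for c in("scene","top"):
    im,d=snapshot(c);X=cloud(c,d);cv2.imwrite(f"pics/b_{c}.png",im);np.save("b_"+c,d)
    u=w2p(c,[[.61,.04,.06]])[0].round().astype(int);print(c,u);A.append(f(im,*u))
    r=np.hypot(X[...,0]-.61,X[...,1]-.04);k=(r<.04)&(X[...,2]>.087)&(X[...,2]<.1);P=X[k]
    print(len(P),P.mean(0),cv2.minAreaRect((P[:,:2]*1e3).astype(np.float32)),"z",np.median(P[:,2]))
cv2.imwrite("pics/p6.png",np.hstack(A))
E
```

```text
t 16.6 tcp [ 0.618  -0.1437  0.1885] psi -1.6590979531196752 z [ 0.0009 -0.0003 -1.    ] F [ 1.1324 -0.0526 -0.0096] M [-0.0143 -0.0242 -0.0388] w 0.08500614304765418 ff 0.0 q6 1.247125362477676
scene [280 212]
198 [0.6119 0.0384 0.0907] ((610.4841918945312, 39.01322937011719), (48.260982513427734, 49.8283805847168), 88.326904296875) z 0.09100464126394946
top [266 214]
131 [0.6126 0.0397 0.0918] ((612.1736450195312, 40.506378173828125), (48.76289749145508, 47.180511474609375), 0.7880781292915344) z 0.09112847893688131
```

View pics/p6.png

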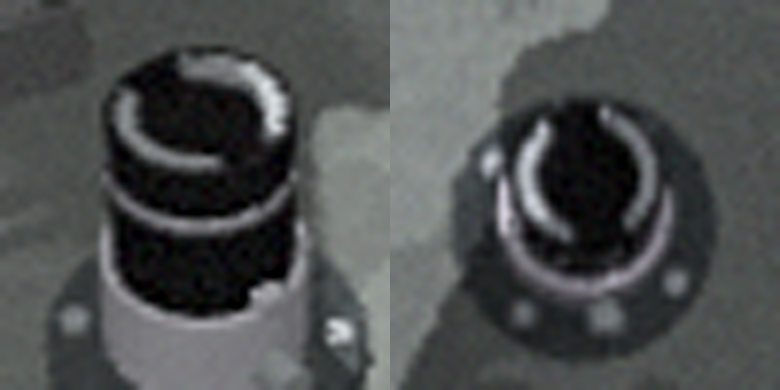

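```bash
python3 - <<'E'
from h import *
e=atz("scene",(289.3,224.3),.043);print(e,np.degrees(np.arctan2(e[1]-.0398,e[0]-.6105)))
a,b=[atz("top",(241+u/7.8,189+v/7.8),.092) for u,v in((185,105),(213,232))];d=(a-b)[:2];print(d,np.degrees(np.arctan2(d[1],d[0])))
# ring bright mask, PCA-like second harmonic
for c in("top","scene"):
    im=cv2.imread(f"pics/b_{c}.png").min(2).astype(float);X=cloud(c,np.load(f"b_{c}.npy"))
    v,u=np.nonzero((np.hypot(X[...,0]-.61,X[...,1]-.04)<.035)&(X[...,2]>.085))
    P=np.array([atz(c,(x,y),.092)[:2] for x,y in zip(u,v)]);o=np.array([.6108,.0398]) if c=="top" else np.array([.6105,.039])
    r=P-o;R=np.hypot(*r.T);w=im[v,u]*((R<.025)&(R>.015));th=np.arctan2(*r.T[::-1])
    s=(w*np.exp(2j*th)).sum();print(c,"gap dir",np.degrees(np.angle(-s))/2)
    u,v,_=[0,0,0]
go((.607,-.2563,.15),24.5)
E
```

```text
[0.6363 0.047  0.043 ] 15.689191279225636
[0.0409 0.0093] 12.81566477854333
top gap dir 8.205268887200921
scene gap dir 5.600578926962175
shift cm [-0.8066 10.7718  4.0142] rot deg [  0.2563  -0.1604 -26.5455]
```

The spacer is flush and locked at about 12.5°. Now the lens.

{"method": "carry_out", "body": {"rows": [[-0.4,6,0,0,0,-10,8.5],[-0.8,10.7,0,0,0,-20,8.5],[-0.8,10.7,2,0,0,-26.5,8.5],[-0.8,10.7,4,0,0,-26.5,8.5],[-0.8,10.7,4,0,0,-26.5,8.5],[-0.8,10.7,4,0,0,-26.5,8.5]]}}

```text
clock: 17.45
tool_pos: [0.6071, -0.2479, 0.1478]
ee_rot: [-0.0, 0.977, 0.214, 0.0]
ft_force: [0.0, -0.9, 0.2]
width: 0.0848
finger_force: 0.0
```

```bash
python3 - <<'E'
from h import *
st();go((.607,-.256,.024),24.5)
E
```

```text
t 17.45 tcp [ 0.6071 -0.2479  0.1478] psi 24.77174442463145 z [ 0.      0.0001 -1.    ] F [ 0.0111 -0.8952  0.1594] M [ 0.0074 -0.0052 -0.0113] w 0.08475872914664535 ff 0.0 q6 0.6305637926941061
shift cm [-0.3468  0.7367 12.3753] rot deg [-0.004  -0.0035  0.2717]
```

{"method": "carry_out", "body": {"rows": [[-0.35,0.7,3,0,0,0.3,8.5],[-0.35,0.7,7,0,0,0.3,8.5],[-0.35,0.7,10,0,0,0.3,8.5],[-0.35,0.7,12,0,0,0.3,8.5],[-0.35,0.7,12.3,0,0,0.3,8.5],[-0.35,0.7,12.3,0,0,0.3,8.5],[-0.35,0.7,12.3,0,0,0.3,8.5]]}}

```text
clock: 18.32
tool_pos: [0.6077, -0.2572, 0.0264]
ee_rot: [0.001, 0.977, 0.212, 0.001]
ft_force: [-0.2, 0.1, -0.6]
width: 0.0851
finger_force: 0.0
```

```bash
python3 - <<'E'
from h import *
st();go((.607,-.256,.024),24.5)
E
```

```text
t 18.325 tcp [ 0.6077 -0.2572  0.0264] psi 24.469408638450744 z [ 0.0025 -0.0014 -1.    ] F [-0.2482  0.1065 -0.6317] M [-0.0133  0.0052 -0.0067] w 0.08512561200391114 ff 0.0 q6 0.6239698337917557
shift cm [-0.0131 -0.1347  0.2412] rot deg [ 0.1351 -0.0977 -0.0307]
```

{"method": "carry_out", "body": {"rows": [[0,-0.1,0.1,0,0,0,7],[0,-0.1,0.1,0,0,0,4],[0,-0.1,0.1,0,0,0,4],[0,-0.1,0.1,0,0,0,4],[0,-0.1,0.1,0,0,0,4],[0,-0.1,0.1,0,0,0,4],[0,-0.1,0.1,0,0,0,4]], "newtons": 40}}

```text
clock: 19.2
tool_pos: [0.606, -0.2556, 0.0236]
ee_rot: [-0.0, 0.977, 0.212, -0.0]
ft_force: [-1.0, 1.2, 1.5]
width: 0.0484
finger_force: 40.0
```

```bash
python3 - <<'E'
from h import *
st()
E
```

```text
t 19.2 tcp [ 0.606  -0.2556  0.0236] psi 24.468387806687787 z [-0.0001  0.0001 -1.    ] F [-1.0325  1.2029  1.4819] M [0.0654 0.1228 0.0174] w 0.048374549764777904 ff 39.993963625165634 q6 0.6248141279447031
```

{"method": "carry_out", "body": {"rows": [[0,0,-1,0,0,0,4],[0,0,-4,0,0,0,4],[0,0,-8,0,0,0,4],[0,0,-12,0,0,0,4],[0,0,-13,0,0,0,4],[0,0,-13,0,0,0,4],[0,0,-13,0,0,0,4]]}}

```text
clock: 20.08
tool_pos: [0.6047, -0.2549, 0.151]
ee_rot: [-0.001, 0.977, 0.212, -0.001]
ft_force: [0.1, -0.0, -1.8]
width: 0.0481
finger_force: 40.0
```

```bash
python3 - <<'E'
from h import *
st();go((.6112,.0388,.145),102.5)
im,d=snapshot("scene");a=im[150:300,80:260];cv2.imwrite("pics/p7.png",cv2.resize(a,None,fx=4,fy=4,interpolation=2))
E
```

```text
t 20.075 tcp [ 0.6047 -0.2549  0.151 ] psi 24.4691019095131 z [-0.0034  0.002  -1.    ] F [ 0.0743 -0.0059 -1.7901] M [-0.0078 -0.017  -0.0132] w 0.048052764031357234 ff 39.9919227216742 q6 0.6247581243215539
shift cm [ 12.7553 -26.4634   0.6515] rot deg [ -0.2448  -0.0134 -78.031 ]
```

View pics/p7.png

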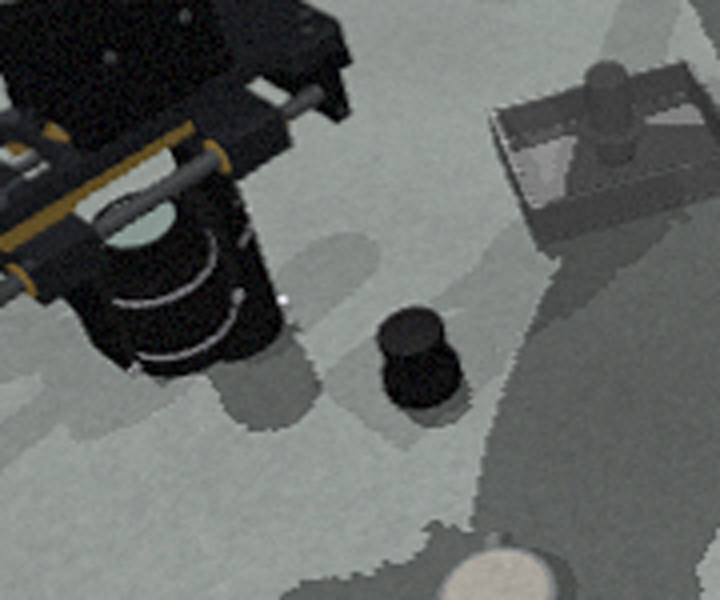

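The lens is held upright, with ears at crop (283,298) and (135,370); the plug still stands in the tray.

```bash
python3 - <<'E'
from h import *
a=atz("scene",(150.4,224.1),.1414);b=atz("scene",(113.4,242.1),.1414);d=(a-b)[:2];print(a,b,(a+b)/2,np.hypot(*d),np.degrees(np.arctan2(d[1],d[0])))
E
```

```text
[ 0.6069 -0.212   0.1414] [ 0.6197 -0.278   0.1414] [ 0.6133 -0.245   0.1414] 0.0671731762882351 100.98364617469556
```

{"method": "carry_out", "body": {"rows": [[2.5,-5,0,0,0,-10,4],[5,-10,0,0,0,-20,4],[7.5,-15,0,0,0,-30,4],[10,-20,0,0,0,-40,4],[12,-24,0,0,0,-50,4],[12.6,-26.4,0,0,0,-60,4],[12.6,-26.4,0.6,0,0,-70,4],[12.6,-26.4,0.6,0,0,-78,4],[12.6,-26.4,0.6,0,0,-78,4],[12.6,-26.4,0.6,0,0,-78,4],[12.6,-26.4,0.6,0,0,-78,4]]}}

```text
clock: 21.5
tool_pos: [0.6113, 0.0367, 0.1473]
ee_rot: [-0.0, 0.627, 0.779, -0.0]
ft_force: [0.0, -0.5, -1.3]
width: 0.0479
finger_force: 40.0
```

```bash
python3 - <<'E'
from h import *
st();go((.6112,.0388,.120),102.5)
im,d=snapshot("scene");u=w2p("scene",[[.61,.04,.12]])[0].astype(int);print(u);a=im[u[1]-50:u[1]+50,u[0]-50:u[0]+50];cv2.imwrite("pics/p8.png",cv2.resize(a,None,fx=6,fy=6,interpolation=2))
for th in(-70,-77.5,-85):
  t=np.radians(th);print(th,[(w2p("scene",[[.6112+.0275*c*np.cos(t),.0397+.0275*c*np.sin(t),.146-.0236+.014]])[0]-u+50)*6 for c in(1,-1)])
E
```

```text
t 21.5 tcp [0.6113 0.0367 0.1473] psi 102.36692472316156 z [-0.0004  0.     -1.    ] F [ 0.0394 -0.5266 -1.2915] M [ 0.0258 -0.0686 -0.017 ] w 0.04787534465134767 ff 39.99227622320177 q6 -0.28459173009447375
shift cm [0.207  0.0373 2.7276] rot deg [-0.022  -0.0068 -0.1331]
[279 189]
-70 [array([246.1722, 310.7884]), array([361.838, 229.566])]
-77.5 [array([238.6074, 305.5167]), array([369.4465, 234.4728])]
-85 [array([232.2357, 299.6471]), array([376.0076, 239.9951])]
```

View pics/p8.png

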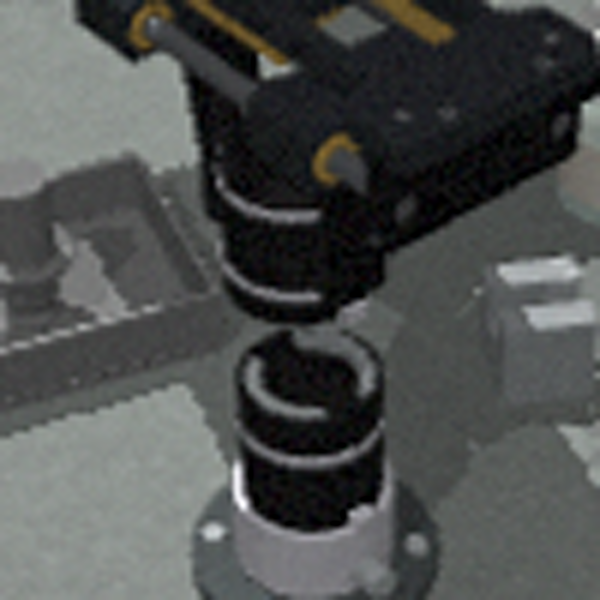

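```bash
python3 - <<'E'
from h import *
for th in(100,107,114.5,122):
  t=np.radians(th);print(th,[(w2p("scene",[[.6055+.029*c*np.cos(t),-.2545+.029*c*np.sin(t),.1414]])[0]-[80,150])*4 for c in(1,-1)])
u=np.array([279,189])
for th in(0,6,12.5,19):
  t=np.radians(th);print(th,(w2p("scene",[[.6113+.029*np.cos(t),.0376+.029*np.sin(t),.1473-.0236+.014]])[0]-u+50)*6)
im,d=snapshot("scene");a=im[225:255,268:312]
a=cv2.resize(np.clip(a.astype(float)*1.6,0,255).astype(np.uint8),None,fx=14,fy=14,interpolation=cv2.INTER_NEAREST);cv2.imwrite("pics/p9.png",a)
X=cloud("scene",d);k=(np.hypot(X[...,0]-.611,X[...,1]-.038)<.04)&(abs(X[...,2]-.1377)<.0045);P=X[k];r=P[:,:2]-[.6113,.0376];R=np.hypot(*r.T)
print(np.c_[np.degrees(np.arctan2(r[:,1],r[:,0])),R*1e3][R>.026])
E
```

```text
100 [array([246.5669, 297.847 ]), array([117.4459, 358.3289])]
107 [array([242.9137, 293.5104]), array([120.8611, 363.0256])]
114.5 [array([238.0558, 289.4423]), array([125.5935, 367.4854])]
122 [array([232.3054, 286.0311]), array([131.3607, 371.2684])]
0 [340.8526 320.4388]
6 [349.1119 317.1721]
12.5 [357.3993 313.031 ]
19 [364.8936 308.3222]
[[ 4.2079 26.2236]
 [ 7.0357 27.6573]
 [11.597  27.8711]
 [17.9302 27.3559]
 [ 4.3035 26.1167]
 [ 5.7152 28.5997]
 [13.7591 26.6431]
 [15.1024 28.7657]
 [ 5.4627 28.7679]
 [13.311  26.8673]]
```

View pics/p9.png

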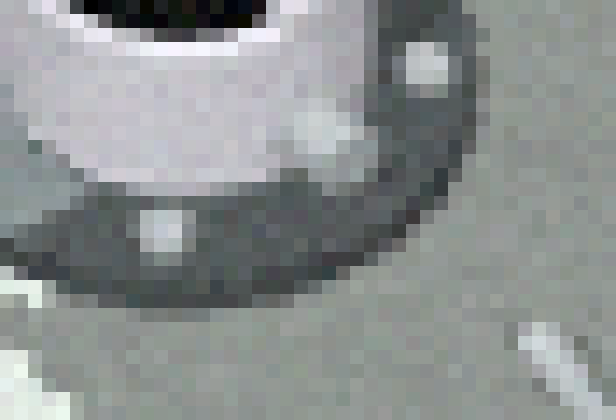

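The last crop missed the lens and shows only the mount foot. That uses up the picture allowance, so from here I work from numbers. Depth puts the lens ear at about 10–11°, close to the needed 12.5°. Next I compare the lens and spacer axes.

```bash
python3 - <<'E'
from h import *
from scipy.optimize import least_squares as L
im,d=snapshot("scene");X=cloud("scene",d);st()
for n,a,b,R in(("spacer",.062,.090,.025),("lens",.1455,.168,.0245),("cup",.018,.036,.029)):
    k=(np.hypot(X[...,0]-.611,X[...,1]-.039)<R+.006)&(X[...,2]>a)&(X[...,2]<b)
    P=X[k][:,:2];f=L(lambda p:np.hypot(*(P-p).T)-R,[.611,.039],loss="soft_l1",f_scale=.0006);e=np.hypot(*(P-f.x).T)-R;print(n,len(P),f.x,np.median(abs(e)))
go((.6112,.0388,.119),104)
E
```

```text
t 21.65 tcp [0.6114 0.0367 0.1476] psi 102.4190524693606 z [ 0.0001  0.     -1.    ] F [ 0.4667 -0.1752 -1.9909] M [ 0.0128 -0.1413 -0.0271] w 0.048160620903511 ff 39.99225859544822 q6 -0.2854426683485342
spacer 417 [0.6106 0.0392] 0.00137701396951425
lens 166 [0.61   0.0373] 0.0006265061888417259
cup 162 [0.6091 0.0405] 0.0005098629249702599
shift cm [0.2061 0.022  2.8605] rot deg [ 0.0051 -0.0004 -1.5809]
```

{"method": "carry_out", "body": {"rows": [[0.2,0,0.8,0,0,-1.5,4],[0.2,0,1.8,0,0,-1.5,4],[0.2,0,2.6,0,0,-1.5,4],[0.2,0,3.0,0,0,-1.5,4],[0.2,0,3.3,0,0,-1.5,4],[0.2,0,3.5,0,0,-1.5,4],[0.2,0,3.5,0,0,-1.5,4]]}}

```text
clock: 22.52
tool_pos: [0.611, 0.0388, 0.1126]
ee_rot: [0.0, 0.616, 0.788, 0.0]
ft_force: [0.6, -0.1, -2.2]
width: 0.0479
finger_force: 40.0
```

```bash
python3 - <<'E'
from h import *
st()
E
```

```text
t 22.525 tcp [0.611  0.0388 0.1126] psi 103.967771779972 z [ 0.0001 -0.     -1.    ] F [ 0.5762 -0.0736 -2.1555] M [-0.018  -0.094  -0.0172] w 0.047862137916183906 ff 39.99215669420664 q6 -0.3090934954740241
```

Already 3 mm into the slots with no resistance. Press to the shoulder.

{"method": "carry_out", "body": {"rows": [[0,0,0.3,0,0,0,4],[0,0,0.6,0,0,0,4],[0,0,0.8,0,0,0,4],[0,0,0.9,0,0,0,4],[0,0,0.9,0,0,0,4]]}}

```text
clock: 23.15
tool_pos: [0.6109, 0.0388, 0.1045]
ee_rot: [-0.0, 0.616, 0.788, -0.0]
ft_force: [-3.7, -0.5, 5.1]
width: 0.0481
finger_force: 40.0
```

```bash
python3 - <<'E'
from h import *
st()
E
```

```text
t 23.15 tcp [0.6109 0.0388 0.1045] psi 103.97223396556375 z [-0.0001 -0.0001 -1.    ] F [-3.6971 -0.4965  5.0927] M [-0.0013  0.607  -0.0086] w 0.048145914170438536 ff 39.99863198507228 q6 -0.3090927711091234
```

{"method": "carry_out", "body": {"rows": [[0,-0.01,0,0,0,10,4],[0,-0.03,0,0,0,20,4],[0.01,-0.04,0,0,0,30,4],[0.02,-0.05,0,0,0,40,4],[0.03,-0.06,0,0,0,50,4],[0.04,-0.07,0,0,0,60,4],[0.05,-0.08,0,0,0,70,4],[0.06,-0.08,0,0,0,80,4]], "newtons": 45}}

```text
clock: 24.15
tool_pos: [0.6108, 0.0397, 0.1045]
ee_rot: [-0.0, 0.979, 0.205, 0.001]
ft_force: [0.4, 3.0, 1.2]
width: 0.0478
finger_force: 45.0
```

```bash
python3 - <<'E'
from h import *
st()
E
```

```text
t 24.15 tcp [0.6108 0.0397 0.1045] psi 23.647583244777184 z [ 0.0019  0.0007 -1.    ] F [0.3594 3.0208 1.16  ] M [0.5178 0.0804 0.1212] w 0.04783316460056245 ff 44.985563596274005 q6 1.0933053380890576
```

{"method": "carry_out", "body": {"rows": [[0,0,0,0,0,5,4],[0,0,0,0,0,9,4],[0,0,0,0,0,11,4],[0,0,0,0,0,13,4],[0,0,0,0,0,14,4],[0,0,0,0,0,14,4]]}}

```text
clock: 24.9
tool_pos: [0.6104, 0.04, 0.1045]
ee_rot: [-0.001, 0.996, 0.087, 0.001]
ft_force: [-0.8, 5.4, 5.6]
width: 0.0481
finger_force: 45.0
```

```bash
python3 - <<'E'
from h import *
st()
E
```

```text
t 24.9 tcp [0.6104 0.04   0.1045] psi 9.967765017140392 z [ 0.001   0.0012 -1.    ] F [-0.8457  5.4077  5.6412] M [1.0571 0.3511 0.153 ] w 0.048060497119466215 ff 45.00415904665715 q6 1.3321815445275578
```

{"method": "carry_out", "body": {"rows": [[0,0,0,0,0,2,4],[0,0,0,0,0,4,4],[0,0,0,0,0,6,4],[0,0,0,0,0,6,4]]}}

```text
clock: 25.4
tool_pos: [0.6105, 0.0407, 0.1046]
ee_rot: [-0.001, 0.999, 0.035, 0.001]
ft_force: [-1.3, 6.4, 6.1]
width: 0.048
finger_force: 45.0
```

```bash
python3 - <<'E'
from h import *
st()
im,d=snapshot("scene");X=cloud("scene",d)
for n,z in(("lens",.095),("spacer",.043)):
    k=(np.hypot(X[...,0]-.6105,X[...,1]-.0395)<.034)&(abs(X[...,2]-z)<.0035);P=X[k];r=P[:,:2]-[.6105,.0397];R=np.hypot(*r.T)
    m=(R>.0268)&(R<.032);t=np.degrees(np.arctan2(r[:,1],r[:,0]))[m];print(n,np.sort(t.round()))
E
```

```text
t 25.4 tcp [0.6105 0.0407 0.1046] psi 4.018629225053015 z [ 0.0013  0.002  -1.    ] F [-1.3153  6.4339  6.1106] M [1.5787 0.2435 0.5922] w 0.04804256822955295 ff 45.018760546372505 q6 1.4363323585737866
lens [-88. -88. -82. -80. -79. -77. -75. -74.  87.  88.]
spacer [-130.  -78.  -59.  -50.  -46.  -25.  -21.   -3.    3.    5.    6.    9.
    9.   14.   15.   17.   27.   35.   47.   73.]
```

At the stop (torque up to 0.6 N m), with the ear at about -79°, i.e. the locked direction. Release and retreat.

{"method": "carry_out", "body": {"rows": [[0,0,0,0,0,0,8.5],[0,0,0,0,0,0,8.5],[0,0,0,0,0,0,8.5],[0,0,0,0,0,0,8.5],[0,0,-4,0,0,0,8.5],[0,0,-9,0,0,0,8.5],[0,0,-12,0,0,0,8.5],[0,6,-12,0,0,0,8.5],[0,12,-12,0,0,0,8.5],[0,18,-12,0,0,0,8.5],[0,18,-12,0,0,0,8.5],[0,18,-12,0,0,0,8.5]]}}

```text
clock: 26.95
tool_pos: [0.6222, -0.1404, 0.2232]
ee_rot: [-0.0, 0.999, 0.034, -0.0]
ft_force: [-0.3, 0.7, 0.2]
width: 0.0851
finger_force: 0.0
```

```bash
python3 - <<'E'
from h import *
from scipy.optimize import least_squares as L
st()
for c in("scene","top"):
    im,d=snapshot(c);X=cloud(c,d);r0=np.hypot(X[...,0]-.6105,X[...,1]-.0397)
    P=X[(r0<.035)&(X[...,2]>.150)&(X[...,2]<.17)];print(c,"lens top",len(P),np.median(P[:,2]),cv2.minAreaRect((P[:,:2]*1e3).astype(np.float32))[:2])
    for n,z in(("lens",.095),("spacer",.043)):
        k=(r0<.034)&(abs(X[...,2]-z)<.0035);r=X[k][:,:2]-[.6105,.0397];R=np.hypot(*r.T)
        m=(R>.0268)&(R<.032);print(n,np.sort(np.degrees(np.arctan2(r[:,1],r[:,0]))[m].round()))
    P=X[(np.hypot(X[...,0]-.438,X[...,1])<.05)&(X[...,2]>.066)&(X[...,2]<.085)];print("plug top",len(P),P.mean(0) if len(P) else 0)
E
```

```text
t 26.95 tcp [ 0.6222 -0.1404  0.2232] psi 3.907296373573188 z [-0.0006  0.0007 -1.    ] F [-0.3046  0.6518  0.1762] M [-0.0006  0.0513  0.0104] w 0.08506837373771256 ff 0.0 q6 1.1567788276156306
scene lens top 261 0.15839376522492984 ((610.8424072265625, 39.47641372680664), (37.57634353637695, 38.640480041503906))
lens [-89. -87. -86. -81. -80. -80. -79. -75. -73. -72.]
spacer [-127. -117.  -98.  -90.  -82.  -67.  -57.  -34.    5.    8.   10.   10.
   13.   14.   14.   15.   46.   73.]
plug top 84 [ 0.4423 -0.0018  0.0726]
top lens top 204 0.1587430108287229 ((611.5350952148438, 38.8121337890625), (36.25263977050781, 35.32240676879883))
lens [-86. -81. -76. -71.  91.  97.  97. 102. 102.]
spacer [-178. -172. -167. -135. -128. -121.  -98.  -80.  104.  109.  115.  127.
  155.  167.  172.]
plug top 86 [ 0.4408 -0.0005  0.0737]
```

The lens top is at 158.5 mm (expected 159), both ears point in the locked directions, and the plug is in the tray.

```bash
python3 -c "
from rig import *
print(close_job())"
```

```text
the job is handed in; nothing more can be done
None
```

The job is handed in: by the camera depth checks the plug stands in the tray and the spacer and lens sit flush and locked on the mount, but no verdict was shown and I viewed 11 pictures instead of the allowed 10.

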